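Load the slide scanner and start the scan

ROBOT

A 6-joint arm with a two-finger parallel gripper is mounted at the origin on the work surface. World frame = base frame: x ahead of the robot, y to its left, z up, the work surface at z = 0. Lengths are in m, angles in rad, forces in N, time in s.
With the tool pointing down it reaches from about 0.425 to 0.95 m from the base axis. Payload 3.5 kg.
Tool frame: the origin (TCP) lies at the very end of the fingers, on their centre line; the grasp point (between the pads) lies 19 mm behind it (ctrl.grip_point_offset is the distance from the TCP to the grasp point, in m); z points along the fingers, y is the line along which they close (so a half turn about z gives the same grasp; the last joint's range is limited). The gripper opens to 85 mm and grips with 20 to 120 N. Pads are 22 mm wide; open, the fingers measure 114 mm over their backs; the gripper's body (76 mm by 85 mm) begins 54 mm behind the grasp point. The pads swing forward as they close: fully open they stand 13 mm farther back than shut.
Start: joints at [-1.271, 0.286, 1.577, -0, 1.279, -0.15], TCP at [0.294, -0.608, 0.231] pointing down, gripper open.
Joint ranges: [-2.77, 2.77], [-0.9, 2.22], [0.21, 2.48], [-1.53, 4.67], [0.24, 2.81], [-2.84, 2.84]. Speed limits (rad/s): [2.79, 2.79, 3.14, 3.14, 3.14, 3.14].

INTERFACE

Orientations are given as a unit quaternion [x, y, z, w].
In Python, from plant import telemetry, vision, ctrl gives the robot as it stands.
- The arm moves only by the tool arm_command, never from a script. Its argument "series" is one flat list of numbers, 7 for each row, row after row: the shift along the tool's x, y, z in cm, then the turn, a rotation vector about the tool's x, y, z in degrees, then the closure, from 0 (fully open) to 1 (shut). A call has 1 to 10 rows; each row is the pose to reach, as a shift and turn from the pose commanded when the call began, along the tool's axes at that moment; what a row does not reach only later rows make up. A row lasts 1/12 s, in which the tool goes at most 41.7 mm and 7.16 degrees, less where a joint would pass 70% of its speed; a pose out of reach is approached as far as the arm can. A call with a gripper value outside its range is refused whole. The fingers move at their own pace and stop on an object; "force" is the grip in N (left out, the last holds). Time passes only in rows, so rows that repeat a pose let the fingers close. It gives the time, the measured TCP pose, the force, the opening and the grip force at its end, in the units of the state.
- telemetry.get_state(): the state, without advancing time (a new reading comes with each control period).
- vision.read_camera(name): name is "scene" or "top"; returns a dict with "color" (384x512x3 uint8, blue, green, red), "K" (3x3 intrinsics, pixels), "rvec" (rotation vector, rad) and "tvec" (3), from world to camera coordinates, as OpenCV has them. Camera axes: x right, y down, z forward; pixel columns grow to the right and rows downward; lengths in m; the calibration is good to about 2 mm. A picture is of the moment at which its call begins. There is no depth.
- ctrl.sign_off(): hands the job in; it is judged then, once.
The state is a dict: "time": time; "qpos": joint angles; "dq": joint speeds; "joint_efforts": joint torques, N m; "eef_pos": TCP position; "tcp_rot": TCP orientation; "contact_force": force on the tool from outside, world axes, zero at the start; "wrist_torque": the same for the moment, N m; "opening": opening from 0.0 (shut) to 1.0 (fully open); "finger_force": force on a finger pad.
Only numpy, scipy, OpenCV 4.12 (cv2) and the standard library are available. Lean on these libraries where they do the work, as an engineer would, in place of code of your own. Each camera call takes 0.05 s, during which the arm holds its last target. There are 200 camera calls.

TASK

Start a slide scan with the fingertips alone. Push the scanner's open tray fully home by its front panel; only then press the square key, the middle one of three on the loose camera control pad, gently all the way down, let it spring back and withdraw. Do not pick up, push away or tip either pad, press no other key, and leave the other things on the bench where they stand.

Things in the scene. Friction and masses are not known exactly. Their poses are not given: they have to be found in the camera images.
- scanner: White low slide scanner, a box 240 (own x) x 200 (own y) x 86 mm high, fixed to the bench. Origin at the centre of its underside, z up. Its front, with the tray, faces its own -x.
- tray_front (a point): Centre of the outer face of the scanner tray's upright front panel: 46 mm above the bench. The panel is grey, 150 mm wide, 52 mm high (20 to 72 mm above the bench) and 14 mm thick; an aluminium tray floor with glass slides runs behind it into the scanner. Axes as the scanner's: own +x points into the scanner, the direction to push. It slides freely, 1.5 N of friction.
- tray (a joint): How far the tray stands out of the scanner, m: 0 is fully home against a firm stop (panel still 14 mm proud of the scanner's front), 0.10 fully out. Stays where it is left.
- campad: Camera control pad: loose white flat box on rubber feet, 90 (own x) x 176 (own y) x 28 mm high, about 0.6 kg, with a row of three black keys along its own y: round at y +54 mm, square at y 0, narrow bar at y -54 mm (all at x -4 mm). Origin at the centre of its underside, z up.
- key_square_top (a point): Centre of the top of the square key (28 x 28 mm), 40 mm above the bench when up. This is the key to press.
- key_square (a joint): Travel of the square key, m: 0 up, 0.005 fully down. Springs back. Starts to move at about 1 N, fully down at 4 N straight down.
- key_round (a joint): Travel of the camera pad's round key (28 mm across, 40 mm above the bench), 0 up, 0.005 down. Leave alone.
- key_bar (a joint): Travel of the camera pad's bar key (40 x 14 mm, 40 mm above the bench), 0 up, 0.005 down. Leave alone.
- lamppad: Lamp control pad: loose, same white box and size as the camera pad, but with a black dial (44 mm across, top 44 mm above the bench) at own y +52 mm and two round 28 mm keys at y 0 and y -54 mm. No square key. Origin at the centre of its underside. Leave alone.
- lamp_key_a (a joint): Travel of the lamp pad's middle round key, m: 0 up, 0.005 down. Leave alone.
- lamp_key_b (a joint): Travel of the lamp pad's end round key, m: 0 up, 0.005 down. Leave alone.
- jar: Small glass jar, 44 mm across, 50 mm high, standing. Origin under its centre. Leave alone.
- slidebox: Cardboard slide box 85 x 35 x 35 mm. Origin under its centre. Leave alone.
- blower: Black rubber air blower, standing bulb 62 mm across with a nozzle, 130 mm high. Origin under its centre. Leave alone.
- dropper: Amber bottle, 36 mm across, 75 mm high, standing. Origin under its centre. Leave alone.
- driver: Screwdriver lying on the bench, about 200 mm long. Leave alone.
- cup: Steel instrument cup, 64 mm across, 85 mm high. Origin under its centre. Leave alone.
Not all that is in view belongs to the job. What is shaped like the campad but blue or green is not meant.

How it is judged:
On the way, in this order (a step that is already met when the one before it is completed fails the run):
1. the tray is pushed fully home (value of joint tray below 0.004 m), for 0.2 s.
2. the square key is pressed down (value of joint key_square above 0.004 m), for 0.05 s.
3. the square key is let go (value of joint key_square below 0.001 m), for 0.2 s.
At the end, for the whole second after the job is handed in: The tray is within 5 mm of home, the square key has been pressed at least 4 mm after that and is up again (within 1 mm), the camera pad lies flat and at rest, and both pads and all bystanders are within 20 mm of where they started (value of joint tray below 0.005 m and value of joint key_square below 0.001 m and distance of each of campad, lamppad, jar, slidebox, blower, dropper, driver, cup from where it was at the start of the episode below 0.02 m and linear speed of campad below 0.01 m/s and height (world z) of campad below 0.005 m and angle between campad's own z axis and vertical below 0.05 rad); the robot touches nothing.
It fails at once if the square key was pressed (over 2.5 mm) before the tray was home (within 6 mm) (value of joint key_square above 0.0025 m and value of joint tray above 0.006 m).
It fails at once if another key was pressed (over 2.5 mm) (value of joint any of key_round, key_bar, lamp_key_a, lamp_key_b above 0.0025 m).
It fails at once if the square key or its pad was pressed harder than 25 N (contact force between campad and the arm above 25 N or contact force between campad and the fingers above 25 N).
It fails at once if a pad was lifted (over 10 mm), tipped or pushed away (over 25 mm) (height (world z) of any of campad, lamppad above 0.01 m or angle between any of campad, lamppad's own z axis and vertical above 0.15 rad or distance of any of campad, lamppad from where it was at the start of the episode above 0.025 m).
It fails at once if a bystander was moved over 25 mm (distance of any of jar, slidebox, blower, dropper, driver, cup from where it was at the start of the episode above 0.025 m).
It also fails if it takes over 48 s, if anything falls off the work surface, if the arm or the gripper's body presses on something with over 40 N, if the wrist force passes 120 N, or if a joint passes its speed limit or range.

## Working session

There is one attempt and no reset: what is moved stays moved. The work goes in short steps, Python scripts to look and compute and a tool call to move; the robot and the scene stay as the last step left them, time stands still between calls to the robot, and variables do not carry over. Pictures are saved under pics/ and viewed, at most 10 in all, crops included, and the job is handed in when it is done.

Besides the shell and the picture viewer there is one more tool, called after ">>>" as name(argument=value, ...) on one line, values as JSON. arm_command: Moves the arm, as the interface text tells. Its arguments: {"type":"object","properties":{"series":{"type":"array","items":{"type":"number"}},"force":{"type":"number"}},"required":["series"]}

```bash
mkdir -p pics; python3 - <<'E'
from plant import telemetry, vision, ctrl
import cv2
for n in ("scene","top"):
    c=vision.read_camera(n); cv2.imwrite(f"pics/{n}0.png",c["color"]); print(n,c["K"],c["rvec"],c["tvec"])
s=telemetry.get_state();print(s)
E
```

```text
scene [[463.98459586   0.         263.66405093]
 [  0.         463.98459586 189.18308814]
 [  0.           0.           1.        ]] [ 1.87377255  1.73956796 -0.61680292] [-0.01154414 -0.35094058  1.77089721]
top [[351.53450467   0.         252.4532991 ]
 [  0.         351.53450467 193.13641316]
 [  0.           0.           1.        ]] [ 2.13679574 -2.18472633  0.11859129] [-0.01664213  0.49566621  1.0147223 ]
{'time': 0.1, 'qpos': array([-1.27095713e+00,  2.87112309e-01,  1.57805193e+00, -3.14727433e-05,
        1.27859230e+00, -1.50012505e-01]), 'dq': array([ 0.00039222, -0.00086192, -0.00153628,  0.00178174, -0.00042714,
       -0.00136092]), 'joint_efforts': array([ 1.29757558e-03, -4.07297266e+01, -2.93698740e+01, -1.02176484e-04,
        3.39698083e-03,  6.89619188e-07]), 'eef_pos': array([ 0.29334404, -0.60725797,  0.23005045]), 'tcp_rot': array([ 9.74809062e-01,  2.23038387e-01, -9.59983570e-05, -1.07778118e-03]), 'contact_force': array([ 0.27038424, -0.36744693,  0.23113298]), 'wrist_torque': array([-0.02150783,  0.03133787, -0.04957681]), 'finger_force': 0.0, 'opening': 0.9996803803247691}
```

View pics/scene0.png

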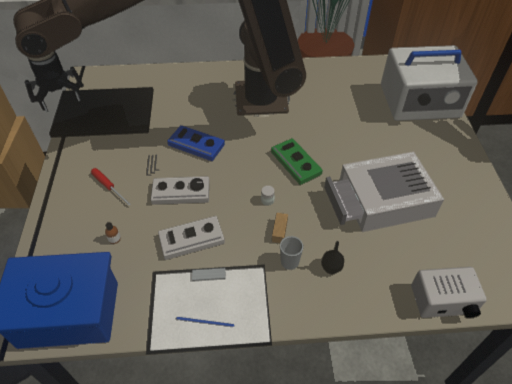

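View pics/top0.png

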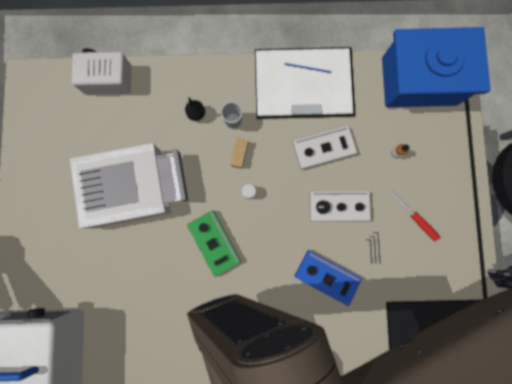

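The scene view shows the scanner at about (385,190) with its tray facing left, and the camera pad at (190,237). In the top view, the scanner is at (120,186) with its panel at about (175,177), and the camera pad's square key is at (326,147). I'll enlarge both areas.

```bash
cat > h.py <<'E'
import numpy as np, cv2
from plant import telemetry, vision, ctrl
from scipy.spatial.transform import Rotation as R
def ray(c,uv,z):
    Rm=cv2.Rodrigues(np.array(c["rvec"]))[0]; t=np.array(c["tvec"]).ravel()
    d=Rm.T@np.linalg.inv(c["K"])@np.array([uv[0],uv[1],1.]); o=-Rm.T@t
    return o+d*(z-o[2])/d[2]
def proj(c,P): return cv2.projectPoints(np.array(P,float).reshape(-1,3),np.array(c["rvec"]),np.array(c["tvec"]),np.array(c["K"]),None)[0][:,0]
def blobs(c,x0,y0,x1,y1,th,amin=20):
    m=(c["color"].max(2)<th).astype(np.uint8)[y0:y1,x0:x1]
    n,_,s,ct=cv2.connectedComponentsWithStats(m)
    return [(ct[i]+[x0,y0],s[i,2:]) for i in range(1,n) if s[i,4]>=amin]
E
python3 - <<'E'
from h import *
T=vision.read_camera("top");S=vision.read_camera("scene")
for n,c,b in (("top",T,(292,125,360,170)),("scene",S,(155,215,226,258))):
    for u,w in blobs(c,*b,60,15): print(n,u.round(1),w,ray(c,u,.040).round(4))
a=cv2.resize(T["color"][135:235,62:195],None,fx=6,fy=6,interpolation=cv2.INTER_CUBIC)[:, :800]
cv2.imwrite("pics/a.png",a[:600])
b=cv2.resize(S["color"][145:235,315:445],None,fx=6,fy=6,interpolation=cv2.INTER_CUBIC)
cv2.imwrite("pics/b.png",b)
E
```

```text
top [343.1 142.3] [ 5 10 30] [ 0.6402 -0.301   0.04  ]
top [325.6 146.9] [ 8  7 48] [ 0.6272 -0.2483  0.04  ]
top [308.5 151.6] [ 6  6 31] [ 0.6143 -0.197   0.04  ]
scene [208.1 226.9] [ 9  9 55] [ 0.6186 -0.1978  0.04  ]
scene [189.9 232. ] [11  9 72] [ 0.6324 -0.2495  0.04  ]
scene [171.2 237. ] [ 6 12 44] [ 0.6459 -0.3016  0.04  ]
```

View pics/a.png

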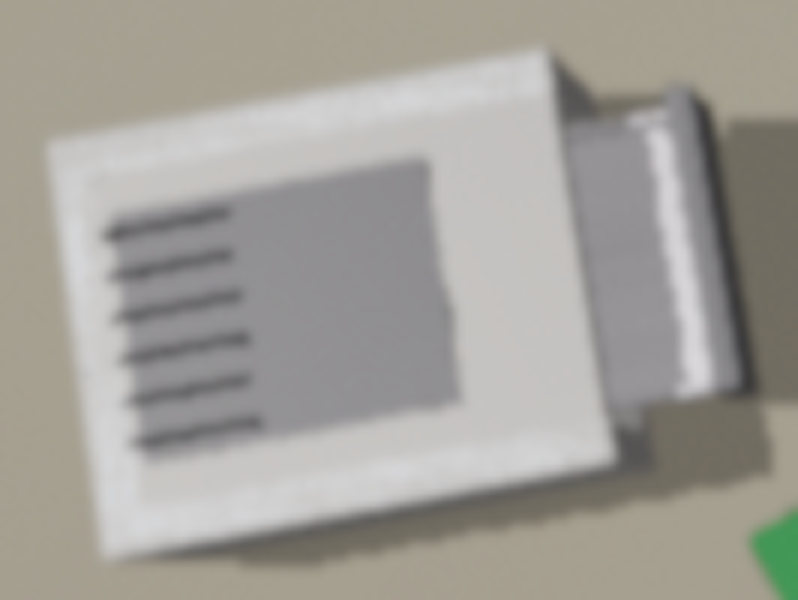

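View pics/b.png

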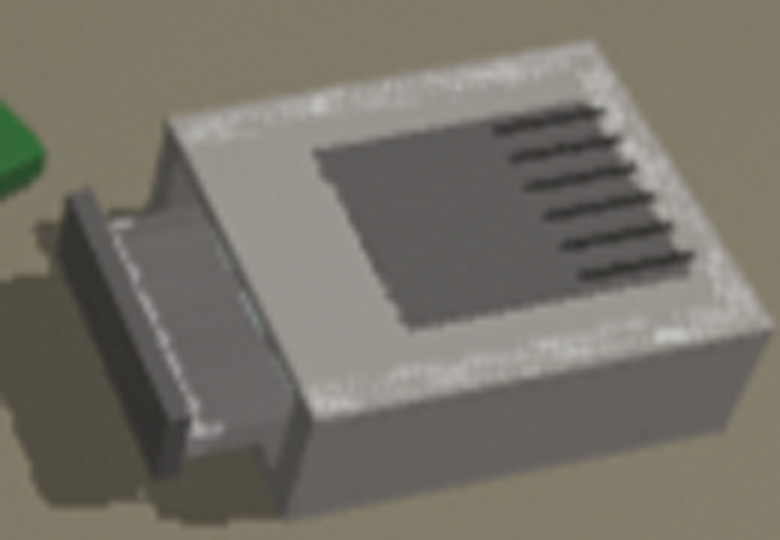

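Crop a has the scanner's top corners at (48,145), (547,48), (617,462) and (105,558), and the outer top edge of the panel from (693,92) to (745,387). Crop b has that edge from (68,198) to (165,425).

```bash
python3 - <<'E'
from h import *
T=vision.read_camera("top");S=vision.read_camera("scene")
fa=lambda p:np.array(p)/6+[62-.4,135-.4]
fb=lambda p:np.array(p)/6+[315-.4,145-.4]
ct=[ray(T,fa(p),.086) for p in [(48,145),(547,48),(617,462),(105,558)]]
cs=[ray(S,fb(p),.086) for p in [(770,328),(312,415),(168,118),(592,40)]]
for x,y in zip(ct,cs): print(x.round(4),y.round(4))
C=[(x+y)/2 for x,y in zip(ct,cs)]
d=(C[0]-C[1]+C[3]-C[2]);d/=np.linalg.norm(d);cen=sum(C)/4
print("cen",cen,"dir",d,"yaw",np.degrees(np.arctan2(d[1],d[0])),"size",np.linalg.norm(C[0]-C[1]),np.linalg.norm(C[1]-C[2]))
pt=[ray(T,fa(p),.072) for p in [(693,92),(745,387)]];ps=[ray(S,fb(p),.072) for p in [(165,425),(68,198)]]
for x,y in zip(pt,ps): print(x.round(4),y.round(4))
pf=(sum(pt)+sum(ps))/4; print("front",pf, "out", -(pf-cen)@d-.12-.014, "lat", np.cross(d,pf-cen)[2])
home=cen-d*.134; print("home face",home)
st=telemetry.get_state(); print(R.from_quat(st["tcp_rot"]).as_matrix().round(3), st["eef_pos"])
# bystanders heights
for n,u,z in (("cup",(232,112),.085),("blower",(193,104),.1),("jar",(249,191),.05),("box",(239,152),.035),("greenpad",(213,243),.03)): print(n,ray(T,u,z).round(3))
E
```

```text
[0.5985 0.4894 0.086 ] [0.601 0.487 0.086]
[0.64   0.2533 0.086 ] [0.6372 0.2531 0.086 ]
[0.4423 0.2187 0.086 ] [0.4438 0.2208 0.086 ]
[0.4031 0.4557 0.086 ] [0.4035 0.4559 0.086 ]
cen [0.52117225 0.35423173 0.086     ] dir [-0.16470608  0.98634269  0.        ] yaw 99.48016069145032 size 0.23819797611521895 0.19840681665489945
[0.6205 0.1868 0.072 ] [0.6281 0.1865 0.072 ]
[0.4774 0.1619 0.072 ] [0.4825 0.1639 0.072 ]
front [0.55211393 0.17477756 0.072     ] out 0.048099596877975395 lat -0.000961905744488737
home face [0.54324287 0.22206181 0.086     ]
[[ 0.901  0.435 -0.   ]
 [ 0.435 -0.901  0.001]
 [ 0.    -0.001 -1.   ]] [ 0.29344855 -0.6076411   0.23083247]
cup [0.725 0.026 0.085]
blower [0.746 0.136 0.1  ]
jar [ 0.499 -0.018  0.05 ]
box [0.619 0.01  0.035]
greenpad [0.351 0.091 0.03 ]
```

>>> arm_command(series=[3,-2.7,0,0,0,2,1,6,-5.4,0,0,0,4,1,9,-8.1,0,0,0,6,1,12,-10.8,0,0,0,8,1,15,-13.5,0,0,0,10,1,18,-16.2,0,0,0,12,1,21,-18.9,0,0,0,14,1,24,-21.6,0,0,0,16,1,27,-24.3,0,0,0,16.3,1,27,-24.3,0,0,0,16.3,1], force=40)

```text
time: 1.13
eef_pos: [0.4327, -0.2659, 0.2313]
tcp_rot: [0.996, 0.086, 0.001, -0.001]
contact_force: [-0.8, 0.0, -0.3]
opening: -0.001
finger_force: 0.0
```

```bash
cat >> h.py <<'E'
def to(p):
    s=telemetry.get_state(); M=R.from_quat(s["tcp_rot"]).as_matrix()
    print("t",s["time"],"pos",s["eef_pos"].round(4),"shift cm",(M.T@(np.array(p)-s["eef_pos"])*100).round(2),"y-axis yaw",np.degrees(np.arctan2(M[1,1],M[0,1])).round(2),"z",M[:,2].round(4),"q",s["qpos"].round(2),"F",s["contact_force"].round(2),"open",round(s["opening"],3))
E
python3 -c "
from h import *
to([.562,.115,.231])"
```

```text
t 1.1333 pos [ 0.4327 -0.2659  0.2313] shift cm [ 19.24 -35.32   0.15] y-axis yaw -80.18 z [ 0.001   0.0027 -1.    ] q [-0.75 -0.09  1.98  0.    1.25  0.65] F [-0.75  0.01 -0.31] open -0.001
```

>>> arm_command(series=[2,-3.6,0,0,0,0,1,4,-7.2,0,0,0,0,1,6,-10.8,0,0,0,0,1,8,-14.4,0,0,0,0,1,10,-18,0,0,0,0,1,12,-21.6,0,0,0,0,1,14,-25.2,0,0,0,0,1,16,-28.8,0,0,0,0,1,18,-32.4,0,0,0,0,1,19.3,-35.3,0,0,0,0,1])

```text
time: 1.97
eef_pos: [0.5641, 0.1108, 0.2315]
tcp_rot: [0.997, 0.083, 0.0, -0.0]
contact_force: [-0.7, -1.2, -1.1]
opening: 0.002
finger_force: 0.0
```

>>> arm_command(series=[0,0,3,0,0,0,1,0,0,6,0,0,0,1,0,0,9,0,0,0,1,0,0,12,0,0,0,1,0,0,15,0,0,0,1,0,0,17,0,0,0,1,0,0,19,0,0,0,1,0,0,19.5,0,0,0,1,0,0,19.5,0,0,0,1])

```text
time: 2.72
eef_pos: [0.5619, 0.108, 0.0344]
tcp_rot: [0.997, 0.082, -0.002, -0.0]
contact_force: [0.1, 0.8, 0.6]
opening: 0.0
finger_force: 0.0
```

```bash
python3 -c "
from h import *
to([.5432,.2221,.036])
cv2.imwrite('pics/c.png',vision.read_camera('scene')['color'][80:280,200:460])"
```

```text
t 2.7167 pos [0.5619 0.108  0.0344] shift cm [  0.03 -11.57  -0.15] y-axis yaw -80.54 z [-4.3e-03 -1.0e-04 -1.0e+00] q [ 0.01  0.31  1.95 -0.    0.89  1.42] F [0.05 0.78 0.61] open 0.0
```

View pics/c.png

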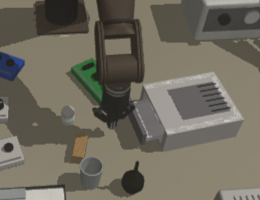

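The crop shows the closed fingers, at about (115,115), standing just in front of the panel with nothing touching. I'll push along tool -y.

>>> arm_command(series=[0,-1.5,0,0,0,0,1,0,-3,0,0,0,0,1,0,-4,0,0,0,0,1,0,-5,0,0,0,0,1,0,-6,0,0,0,0,1,0,-7,0,0,0,0,1,0,-7.8,0,0,0,0,1,0,-8.5,0,0,0,0,1,0,-9,0,0,0,0,1,0,-9.2,0,0,0,0,1])

```text
time: 3.6
eef_pos: [0.548, 0.1998, 0.0363]
tcp_rot: [0.997, 0.083, 0.0, -0.0]
contact_force: [1.3, -1.3, 0.4]
opening: 0.001
finger_force: 0.8
```

>>> arm_command(series=[0,-0.2,0,0,0,0,1,0,-0.4,0,0,0,0,1,0,-0.5,0,0,0,0,1,0,-0.6,0,0,0,0,1,0,-0.6,0,0,0,0,1])

```text
time: 4.02
eef_pos: [0.5472, 0.204, 0.0362]
tcp_rot: [0.997, 0.083, -0.0, 0.001]
contact_force: [0.7, -4.2, 0.4]
opening: 0.003
finger_force: 0.3
```

>>> arm_command(series=[0,-0.1,0,0,0,0,1,0,-0.2,0,0,0,0,1,0,-0.3,0,0,0,0,1,0,-0.3,0,0,0,0,1,0,-0.3,0,0,0,0,1])

```text
time: 4.43
eef_pos: [0.5474, 0.2044, 0.0366]
tcp_rot: [0.997, 0.083, -0.0, 0.003]
contact_force: [2.3, -12.9, 3.3]
opening: 0.003
finger_force: 0.7
```

>>> arm_command(series=[0,-0.1,0,0,0,0,1,0,-0.2,0,0,0,0,1,0,-0.3,0,0,0,0,1,0,-0.3,0,0,0,0,1])

```text
time: 4.77
eef_pos: [0.5475, 0.2046, 0.0368]
tcp_rot: [0.996, 0.084, -0.0, 0.006]
contact_force: [1.0, -23.9, 5.7]
opening: -0.001
finger_force: 0.7
```

>>> arm_command(series=[0,1,0,0,0,0,1,0,3,0,0,0,0,1,0,6,0,0,0,0,1,0,9,0,0,0,0,1,0,10,-3,0,0,0,1,0,10,-7,0,0,0,1,0,10,-11,0,0,0,1,0,10,-15,0,0,0,1,0,10,-19,0,0,0,1,0,10,-19,0,0,0,1])

```text
time: 5.6
eef_pos: [0.5669, 0.1128, 0.2367]
tcp_rot: [0.997, 0.083, 0.008, -0.0]
contact_force: [1.3, -0.2, 1.0]
opening: -0.002
finger_force: 0.0
```

```bash
python3 -c "
from h import *
to([.630,-.249,.22])
c=vision.read_camera('top')
cv2.imwrite('pics/d.png',cv2.resize(c['color'][135:235,62:195],None,fx=6,fy=6,interpolation=cv2.INTER_CUBIC))"
```

```text
t 5.6 pos [0.5669 0.1128 0.2367] shift cm [ 0.24 36.73  1.71] y-axis yaw -80.53 z [ 0.0165  0.0017 -0.9999] q [0.02 0.06 1.82 0.   1.24 1.43] F [ 1.3  -0.19  1.02] open -0.002
```

View pics/d.png

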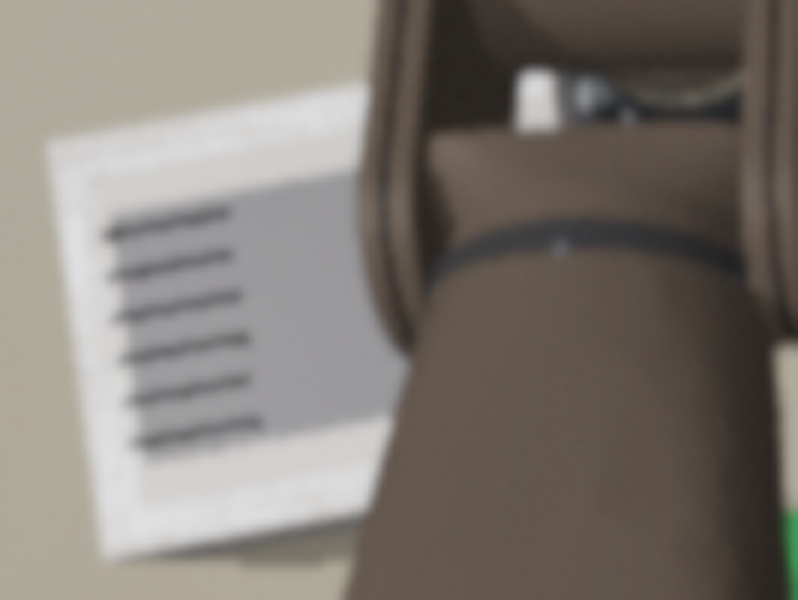

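The arm hides the panel at about (560,300) in the crop, so I'll check the tray once I've moved over the pad.

>>> arm_command(series=[0,3,0,0,0,0,1,0,7,0,0,0,0,1,0,11,0,0,0,0,1,0,15,0,0,0,0,1,0,19,0,0,0,0,1,0,23,0,0,0,0,1,0,27,0,0,0,0,1,0,31,0,0,0,0,1,0.2,35,0,0,0,0,1,0.2,36.7,0,0,0,0,1])

```text
time: 6.48
eef_pos: [0.6243, -0.2534, 0.2237]
tcp_rot: [0.997, 0.081, -0.001, -0.001]
contact_force: [-0.5, 0.5, -0.5]
opening: -0.002
finger_force: 0.0
```

>>> arm_command(series=[0,0,3,0,0,0,1,0,0,6,0,0,0,1,0,0,9,0,0,0,1,0,0,11,0,0,0,1,0,0,12,0,0,0,1,0,0,12,0,0,0,1,0,0,12,0,0,0,1])

```text
time: 7.07
eef_pos: [0.6248, -0.2487, 0.1057]
tcp_rot: [0.997, 0.083, -0.001, -0.001]
contact_force: [-0.5, -1.0, 0.8]
opening: 0.001
finger_force: 0.0
```

```bash
python3 - <<'E'
from h import *
to([.630,-.249,.06])
c=vision.read_camera('top');s=vision.read_camera('scene')
a=cv2.resize(c['color'][135:235,62:195],None,fx=4,fy=4,interpolation=cv2.INTER_CUBIC)
b=cv2.resize(s['color'][200:275,140:240],None,fx=5.32,fy=5.32,interpolation=cv2.INTER_CUBIC)[:,:532]
cv2.imwrite('pics/e.png',cv2.resize(np.vstack([a,b]),None,fx=.75,fy=.75))
E
```

```text
t 7.0667 pos [ 0.6248 -0.2487  0.1057] shift cm [0.51 0.12 4.57] y-axis yaw -80.51 z [-0.0012  0.0011 -1.    ] q [-0.53  0.4   1.67  0.    1.07  0.88] F [-0.52 -0.98  0.79] open 0.001
```

View pics/e.png

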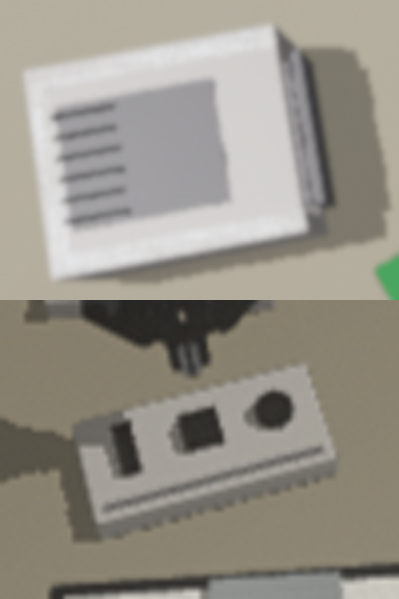

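The tray is home: the panel at (310,130) sits tight against the scanner. In the lower half, the closed fingertips at (190,365) are above the square key at (200,428). I'll move down over it.

>>> arm_command(series=[0.5,0.1,2,0,0,0,1,0.5,0.1,4,0,0,0,1,0.5,0.1,5,0,0,0,1,0.5,0.1,5.5,0,0,0,1,0.5,0.1,5.5,0,0,0,1,0.5,0.1,5.5,0,0,0,1])

```text
time: 7.67
eef_pos: [0.6307, -0.2499, 0.0525]
tcp_rot: [0.997, 0.083, 0.001, 0.0]
contact_force: [-0.2, -0.3, -0.1]
opening: 0.001
finger_force: 0.0
```

```bash
python3 - <<'E'
from h import *
to([.630,-.249,.035])
s=vision.read_camera('scene')
cv2.imwrite('pics/f.png',cv2.resize(s['color'][190:265,140:240],None,fx=5,fy=5,interpolation=cv2.INTER_CUBIC))
E
```

```text
t 7.6667 pos [ 0.6307 -0.2499  0.0525] shift cm [-0.05 -0.1   1.75] y-axis yaw -80.53 z [ 1.4e-03 -8.0e-04 -1.0e+00] q [-0.53  0.48  1.68  0.    0.99  0.88] F [-0.16 -0.34 -0.09] open 0.001
```

View pics/f.png

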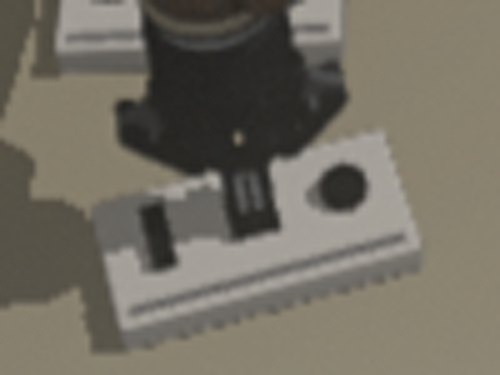

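The fingertips, at about (248,200), are centred just above the square key and clear of the other two. I'll press gently.

>>> arm_command(series=[0,0,0.5,0,0,0,1,0,0,0.9,0,0,0,1,0,0,1.2,0,0,0,1,0,0,1.4,0,0,0,1,0,0,1.5,0,0,0,1,0,0,1.6,0,0,0,1,0,0,1.6,0,0,0,1])

```text
time: 8.3
eef_pos: [0.6302, -0.2497, 0.0357]
tcp_rot: [0.997, 0.083, 0.0, 0.0]
contact_force: [-1.2, -0.0, 2.8]
opening: 0.001
finger_force: 1.7
```

>>> arm_command(series=[0,0,0.1,0,0,0,1,0,0,0.15,0,0,0,1,0,0,0.15,0,0,0,1])

```text
time: 8.55
eef_pos: [0.6303, -0.2497, 0.035]
tcp_rot: [0.997, 0.083, -0.0, 0.0]
contact_force: [-2.0, 0.9, 6.7]
opening: 0.001
finger_force: 3.3
```

>>> arm_command(series=[0,0,0.05,0,0,0,1,0,0,0.1,0,0,0,1,0,0,0.1,0,0,0,1])

```text
time: 8.8
eef_pos: [0.6303, -0.2497, 0.0349]
tcp_rot: [0.997, 0.083, -0.0, 0.0]
contact_force: [-4.0, 2.2, 10.8]
opening: -0.002
finger_force: 5.1
```

>>> arm_command(series=[0,0,-0.4,0,0,0,1,0,0,-1,0,0,0,1,0,0,-2,0,0,0,1,0,0,-5,0,0,0,1,0,0,-8,0,0,0,1,0,0,-12,0,0,0,1,0,0,-16,0,0,0,1,0,0,-16,0,0,0,1,0,0,-16,0,0,0,1,0,0,-16,0,0,0,1])

```text
time: 9.63
eef_pos: [0.6297, -0.2493, 0.1926]
tcp_rot: [0.997, 0.083, -0.0, -0.0]
contact_force: [-0.5, 0.7, 0.3]
opening: -0.001
finger_force: 0.0
```

```bash
python3 - <<'E'
from h import *
to([.630,-.249,.2])
s=vision.read_camera('scene')
cv2.imwrite('pics/g.png',s['color'])
for u,w in blobs(s,155,215,226,258,60,15): print(u.round(1),w,ray(s,u,.040).round(4))
E
```

```text
t 9.6333 pos [ 0.6297 -0.2493  0.1926] shift cm [ 0.03 -0.03 -0.74] y-axis yaw -80.53 z [-4.e-04  2.e-04 -1.e+00] q [-0.53  0.32  1.6   0.    1.22  0.88] F [-0.47  0.7   0.34] open -0.001
[208.1 226.9] [ 9  9 51] [ 0.6185 -0.1976  0.04  ]
[189.7 231.9] [10  9 69] [ 0.6321 -0.2499  0.04  ]
[171.2 237. ] [ 6 12 42] [ 0.6459 -0.3016  0.04  ]
```

View pics/g.png

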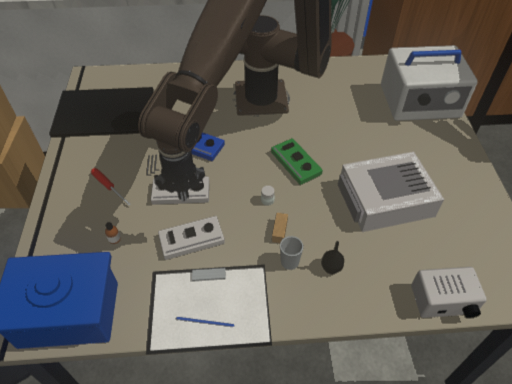

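The tray is home at (355,205). The camera pad has not moved, with its square key at (190,232), and the gripper is clear of everything, so I'm handing in.

```bash
python3 -c "
from plant import ctrl
print(ctrl.sign_off())"
```

```text
the job is handed in; nothing more can be done
None
```

I pushed the tray home against its stop, then pressed the square key to the end of its travel at about 11 N and released it; the arm is clear, neither pad nor anything else was seen to move, and the job is handed in (no verdict was returned).

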